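# Set the saw-bench angle table with its upright gauge

### The job

Set the angle table on the saw bench to its steepest setting: swing the hinged plate up by its red bar until it stands steeply, take the orange-topped gauge from the sloping wooden rack and stand it upright on its foot in the slot of the grey base, then bring the plate down gently, without letting it slam, until its roller rests on the gauge, and let go. Leave the blue and yellow gauges in the rack and do not disturb the oil bottle, the grease tin, the file or the plug socket.

Things in the scene. Friction and masses are not known exactly. Their poses are not given: they have to be found in the camera images.
- base: Fixed grey base, 120 (x) x 205 (y) x 24 mm high; origin at the centre of its underside, on the bench (z = 0); x along the hinge, y towards it. Hinge axis parallel to x at y = 78, z = 32 mm, between two lugs (12 x 30 mm, up to z = 46) at x = +-50. Slot in the top face, centred at x = 0, y = -37 mm: 15 mm along x, 33 mm along y, 16 mm deep, slightly chamfered.
- slot_floor (a point): Centre of the slot's floor (8 mm above the bench, 16 mm below the base's top face); its axes are those of base. The gauge's 12 mm thickness goes along x and its 30 mm width along y.
- angle_table (a joint): Angle of the hinged aluminium plate, rad: 0 = flat, grows as its free (-y) end swings up, stop at 1.4. Stays where left (friction 0.75 N m, plate 0.5 kg; about 6 N up at the bar lifts it). Plate 84 mm wide, 8 to 180 mm out from the hinge axis, 10 mm thick, underside 8 mm above the axis when flat. At 1.2 or more the slot is free from above.
- table_roller (a point): Middle of the steel roller under the plate: 16 mm diameter, 76 mm long along the hinge direction, 130 mm out from the hinge axis and level with it when flat; it swings with the plate. With the orange gauge (88 mm) seated in the slot the roller rests on the gauge's top at a plate angle of 0.587 rad.
- table_handle (a point): Middle of the red bar at the plate's free end: round, 12 mm diameter, 74 mm long along x, held by two arms at its ends (56 mm free between them), 50 mm clear of the plate's edge. 230 mm out from the hinge axis and, when flat, 13 mm above it; it swings with the plate.
- rack: Fixed wooden rack, 160 mm wide (y), about 100 mm deep (x), under 50 mm high; origin at the centre of its underside. Three pockets side by side at y = -50, 0, +50 mm hold the gauges leaning 30 degrees: their tops lean to the rack's -x side, and they must be drawn out along their own length. Pockets are 26 mm deep along the lean, 15 x 33 mm.
- gauge_orange: Steel gauge, a flat bar 12 mm thick (x), 30 mm wide (y), 88 mm long (z), 24 mm orange band at its top, 0.15 to 0.3 kg; origin at the centre of its foot, z along its length to the top. Starts in any of the rack's pockets with 62 mm showing. Its x axis points as the rack's x axis, tilted with the lean.
- gauge_blue: Like gauge_orange but 76 mm long with a blue band; stays in the rack.
- gauge_yellow: Like gauge_orange but 64 mm long with a yellow band; stays in the rack.
- oil_bottle: Bystander: green oil bottle with red cap, 56 mm diameter, 150 mm high, origin at the centre of its foot.
- grease_tin: Bystander: low tin, 64 mm diameter, 55 mm high, origin at the centre of its foot.
- file: Bystander: flat file lying on the bench, 200 mm long along x, 24 mm wide, 18 mm high, orange handle towards -x; origin under the joint of handle and blade.
- plug_socket: Bystander: steel spark-plug socket standing on end between rack and angle table, 20 mm diameter, 55 mm high, origin at the centre of its foot.
Not all that is in view belongs to the job. Leave any purple look-alike of the gauge_orange alone.

How it is judged:
By the outcome, as a careful person would: the job done as asked, in the order asked, and still so for the second after the job is handed in, with the robot touching nothing.
It also fails if it takes over 72 s, if anything falls off the work surface, if the arm or the gripper's body presses on something with over 40 N, if the wrist force passes 120 N, or if a joint passes its speed limit or range.

### The arm

A 6-joint arm with a two-finger parallel gripper is mounted at the origin on the work surface. World frame = base frame: x ahead of the robot, y to its left, z up, the work surface at z = 0. Lengths are in m, angles in rad, forces in N, time in s.
With the tool pointing down it reaches from about 0.275 to 0.825 m from the base axis. Payload 5.2 kg.
Tool frame: the origin (TCP) lies midway between the tips of the shut fingers; the grasp point (between the pads) lies 19 mm behind it; z points along the fingers, y is the line along which they close (so a half turn about z gives the same grasp; the last joint's range is limited). The gripper opens to 93 mm and grips with 3 to 60 N. Pads are 15 mm wide; open, the fingers measure 128 mm over their backs; the gripper's body (75 mm by 188 mm) begins 65 mm behind the grasp point.
Start: joints at [-1.307, 0.259, 1.535, -0, 1.348, -0.203], TCP at [0.248, -0.491, 0.219] pointing down, gripper open.
Joint ranges: [-3.14, 3.14], [-0.91, 2.08], [0.19, 2.58], [-1.22, 4.36], [0.22, 2.71], [-3.12, 3.12]. Speed limits (rad/s): [2.57, 2.57, 3.14, 3.14, 3.14, 3.14].

### API

Orientations are given as a rotation vector (axis times angle).
In Python, from rig import * gives the robot as it stands.
- The arm moves only by the tool move_arm, never from a script. Its argument "increments" is a list of rows, each a list of 4 numbers: the shift along the world's x, y, z normalised to -1 to 1, where 1 is 200 mm, then the turn about the world's z normalised to -1 to 1, where 1 is 30 degrees. A call has 1 to 5 rows; each row is the pose to reach, as a shift and turn from the pose commanded when the call began; what a row does not reach only later rows make up. A row lasts 1/10 s, in which the tool goes at most 50 mm and 8.59 degrees, less where a joint would pass 70% of its speed; a pose out of reach is approached as far as the arm can. A call with a number of a shift or a turn outside -1 to 1 is refused whole. A call with a gripper value outside its range is refused whole. "claw" is the opening, from -1 (shut) to 1 (fully open), set as the call begins (left out, the last holds). The fingers move at their own pace and stop on an object; "force" is the grip in N (left out, the last holds). Time passes only in rows, so rows that repeat a pose let the fingers close. It gives the time, the measured TCP pose, the force, the opening and the grip force at its end, in the units of the state.
- sense(): the state, without advancing time (a new reading comes with each control period).
- snapshot(name): name is "scene" or "top"; returns a dict with "pixels" (420x560x3 uint8, blue, green, red), "z_map" (420x560 float32, m along the optical axis (not along the pixel's ray), 0 where there is no reading), "intrinsics" (3x3 intrinsics, pixels), "T" (4x4, takes a point from camera to world coordinates). Camera axes: x right, y up, looking along -z (the intrinsics and any distortion apply to the point x, -y, -z); pixel columns grow to the right and rows downward; lengths in m; the calibration is good to about 2 mm. A picture is of the moment at which its call begins.
- hand_in(): hands the job in; it is judged then, once.
The state is a dict: "time": time; "q": joint angles; "qd": joint speeds; "tau": joint torques, N m; "position": TCP position; "eef_rot": TCP orientation; "contact_force": force on the tool from outside, world axes, zero at the start; "wrist_torque": the same for the moment, N m; "grip_width": opening from 0.0 (shut) to 1.0 (fully open); "finger_force": force on a finger pad.
Only numpy, scipy, OpenCV 4.12 (cv2) and the standard library are available. Lean on these libraries where they do the work, as an engineer would, in place of code of your own. Each camera call takes 0.05 s, during which the arm holds its last target. There are 200 camera calls.

## Working session

There is one attempt and no reset: what is moved stays moved. The work goes in short steps, Python scripts to look and compute and a tool call to move; the robot and the scene stay as the last step left them, time stands still between calls to the robot, and variables do not carry over. Pictures are saved under pics/ and viewed, at most 12 in all, crops included, and the job is handed in when it is done.

Besides the shell and the picture viewer there is one more tool, called after "Emit:" as name([rows], argument=value, ...), one row to a line, values as JSON. move_arm: Moves the arm, as the interface text tells. Its arguments: {"type":"object","properties":{"increments":{"type":"array","items":{"type":"array","items":{"type":"number"}}},"claw":{"type":"number"},"force":{"type":"number"}},"required":["increments"]}

```bash
ls; mkdir -p pics; python3 - <<'E'
from rig import *
import cv2,numpy as np
s=sense();print({k:np.round(v,3) for k,v in s.items()})
for n in("scene","top"):
    d=snapshot(n);cv2.imwrite(f"pics/{n}0.png",d["pixels"]);np.savez(f"{n}0.npz",**d);print(np.round(d["T"],3),d["intrinsics"],[k for k in d])
E
```

```text
pics
{'time': np.float64(0.0), 'q': array([-1.307,  0.259,  1.536,  0.   ,  1.348, -0.203]), 'qd': array([-0.001, -0.   , -0.001, -0.   , -0.   ,  0.001]), 'tau': array([ 0.0000e+00, -4.3731e+01, -2.8401e+01,  7.2000e-02,  4.1000e-02,
       -0.0000e+00]), 'position': array([ 0.247, -0.491,  0.218]), 'eef_rot': array([-3.055, -0.726,  0.   ]), 'contact_force': array([-0.34 , -0.777,  0.665]), 'wrist_torque': array([-0.072,  0.033,  0.005]), 'finger_force': np.float64(0.0), 'grip_width': np.float64(0.998)}
[[-0.856 -0.302  0.42   0.951]
 [ 0.517 -0.523  0.677  0.639]
 [ 0.015  0.797  0.604  0.65 ]
 [ 0.     0.     0.     1.   ]] [[467.38887306   0.         270.54811068]
 [  0.         467.38887306 207.07820246]
 [  0.           0.           1.        ]] ['pixels', 'z_map', 'intrinsics', 'T']
[[-0.004  0.99  -0.141  0.424]
 [-1.    -0.001  0.018 -0.025]
 [ 0.018  0.142  0.99   0.821]
 [ 0.     0.     0.     1.   ]] [[407.15354422   0.         273.44128946]
 [  0.         407.15354422 211.34225613]
 [  0.           0.           1.        ]] ['pixels', 'z_map', 'intrinsics', 'T']
```

View pics/scene0.png

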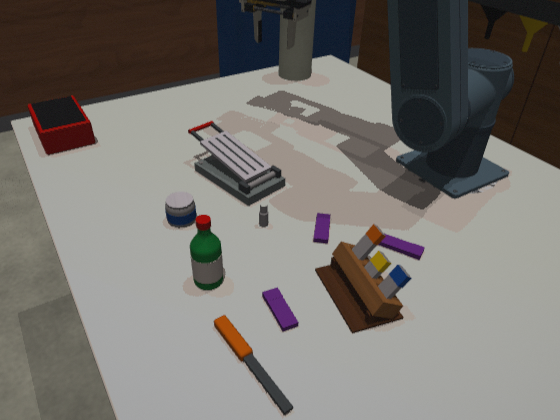

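View pics/top0.png

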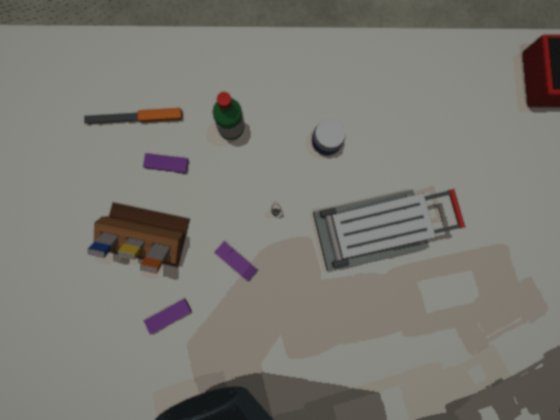

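The scene view shows the orange gauge in the rack at (370,240), with yellow at (378,264) and blue at (398,280). The table's red bar is at (203,130). In the top view the orange gauge is at (155,258) and the red bar at (457,209).

Possible look-alikes in the top view:
- three purple bars lying flat at (166,162), (235,260) and (168,316)
- the orange file handle at (160,115)
- the red box at (545,70) and the red bottle cap at (224,99), which could be taken for the bar

My choice is the gauge at top (155,258).

```bash
cat > h.py <<'E'
from rig import *
import cv2,numpy as np
def ray(d,u,v):
    K=d["intrinsics"];r=np.stack([(np.asarray(u)-K[0,2])/K[0,0],-(np.asarray(v)-K[1,2])/K[1,1],-np.ones(np.shape(u))],-1)
    return r@d["T"][:3,:3].T
def cloud(d):
    v,u=np.mgrid[:420,:560];return ray(d,u,v)*d["z_map"][...,None]+d["T"][:3,3]
def plane(d,u,v,z):
    r=ray(d,u,v);o=d["T"][:3,3];return o+r*((z-o[2])/r[...,2])[...,None]
def mask(d,lo,hi,roi):
    m=cv2.inRange(cv2.cvtColor(d["pixels"],cv2.COLOR_BGR2HSV),lo,hi);k=np.zeros_like(m);x0,y0,x1,y1=roi;k[y0:y1,x0:x1]=m[y0:y1,x0:x1];return k>0
E
python3 - <<'E'
from h import *
np.set_printoptions(suppress=True,precision=4)
S=dict(np.load("scene0.npz"));T=dict(np.load("top0.npz"))
def rep(n,d,m):
    P=cloud(d)[m];P=P[P[:,2]>0.003]
    r=cv2.minAreaRect((P[:,:2]*1000).astype(np.float32))
    print(n,len(P),"mean",P.mean(0),"z",np.percentile(P[:,2],[2,50,98]),"rect",np.round(r[0],1),np.round(r[1],1),round(r[2],1))
rep("barT",T,mask(T,(0,120,60),(8,255,255),(430,180,480,235)))
rep("barS",S,mask(S,(0,120,60),(8,255,255),(180,115,230,145)))
for n,lo,hi in(("or",(5,150,90),(18,255,255)),("ye",(22,120,90),(34,255,255)),("bl",(105,120,60),(125,255,255))):
    rep(n+"T",T,mask(T,lo,hi,(80,225,185,280))); rep(n+"S",S,mask(S,lo,hi,(340,215,420,310)))
C=cloud(T);Z=C[...,2]
# base: top-face points
for n,roi,zl,zh in(("base",(300,170,480,290),.018,.030),("plate",(300,170,480,290),.036,.062),("rack",(80,190,200,275),.012,.055)):
    m=np.zeros(Z.shape,bool);m[roi[1]:roi[3],roi[0]:roi[2]]=1;m&=(Z>zl)&(Z<zh);rep(n,T,m)
for n,(u,v) in dict(socket=(277,210),tin=(329,134),bottle=(224,99)).items(): print(n,C[v,u])
a=cv2.resize(T["pixels"][190:290,80:200],None,fx=4,fy=4,interpolation=2)
b=cv2.resize(T["pixels"][170:280,300:480],None,fx=4,fy=4,interpolation=2)
c=cv2.resize(S["pixels"][210:330,310:430],None,fx=3,fy=3)
o=np.zeros((440+160,0,3),np.uint8)
q=np.zeros((600,800,3),np.uint8);q[:400,:480]=a[:400,:480];q[240:600,480:800]=c[:360,:320]
cv2.imwrite("pics/crop1.png",q);cv2.imwrite("pics/crop2.png",b)
E
```

```text
barT 194 mean [ 0.5341 -0.372   0.0922] z [0.0888 0.0922 0.0952] rect [ 534.6 -372.1] [69.4  9.4] 13.9
barS 83 mean [ 0.539  -0.3715  0.0895] z [0.0852 0.0897 0.0932] rect [ 537.9 -372.3] [73.5 11. ] 13.1
orT 497 mean [0.4756 0.2089 0.0674] z [0.0467 0.0607 0.1011] rect [469.4 223. ] [152.7  52.2] 76.6
orS 863 mean [0.4881 0.2223 0.063 ] z [0.0408 0.0552 0.1003] rect [669.2 422.8] [700.4 115.1] 46.8
yeT 135 mean [0.4629 0.2245 0.0755] z [0.0657 0.0762 0.0848] rect [463.1 224.4] [30.6 14.2] 77.2
yeS 195 mean [0.4653 0.2241 0.0734] z [0.0634 0.0733 0.0825] rect [462.3 224.5] [31.8 21.6] 76.1
blT 105 mean [0.4658 0.2709 0.0918] z [0.0759 0.0849 0.0938] rect [443.2 132.1] [315.8  12.7] 80.8
blS 211 mean [0.4686 0.2743 0.0829] z [0.0735 0.083  0.092 ] rect [468.5 274.5] [34.6 19.2] 89.5
base 1909 mean [ 0.4947 -0.2166  0.0252] z [0.022  0.0253 0.0283] rect [ 502.6 -231.6] [120.2 205.9] 12.6
plate 1772 mean [ 0.49   -0.1775  0.053 ] z [0.0371 0.0554 0.0618] rect [ 492.4 -186.1] [112.1  93.1] 12.6
rack 1154 mean [0.4841 0.2087 0.0461] z [0.0269 0.0474 0.0547] rect [483.7 219.8] [161.2  61.6] 77.9
socket [ 0.5444 -0.047   0.0003]
tin [ 0.6868 -0.1482  0.0549]
bottle [0.7161 0.0476 0.1514]
```

View pics/crop1.png

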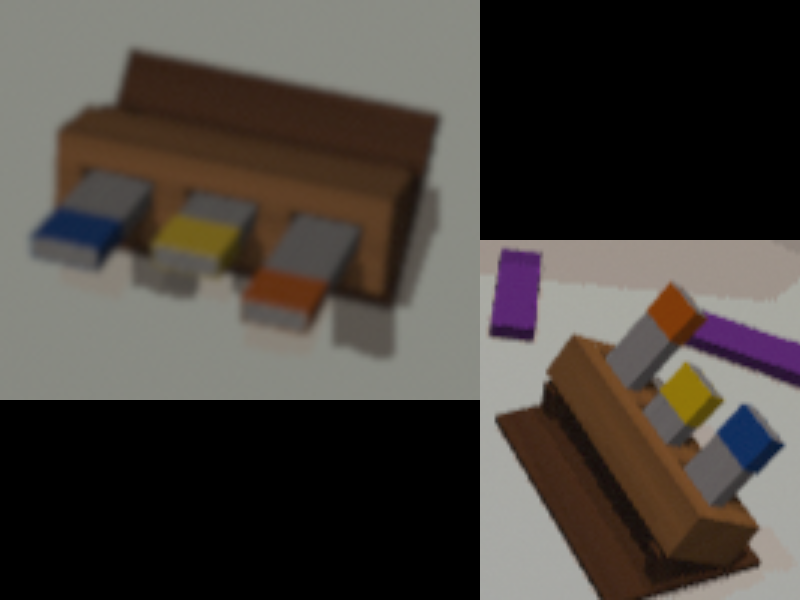

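View pics/crop2.png

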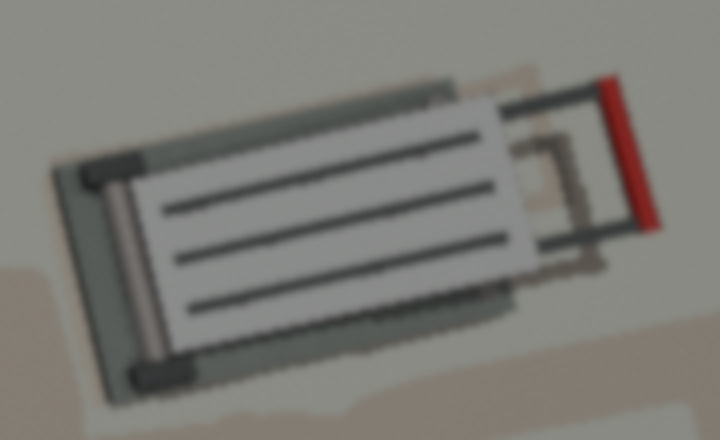

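The crops confirm it: the orange gauge is the right-hand (-y) pocket in the top view, with the bare rack wood next to it. The plate already stands about 0.18 rad up. The base is at (0.503,-0.232) with yaw 12.6°, the rack yaw is about -12°, and the bar is at (0.535,-0.373,0.087). All three agree with the given sizes.

Emit:
move_arm([
  [0.25,0.1,0,-0.2],
  [0.5,0.2,0,-0.4],
  [0.72,0.29,0,-0.473],
  [0.93,0.37,0,-0.473],
  [1,0.4,0,-0.473],
], claw=-0.05, force=15)

```text
time: 0.6
position: [0.4513, -0.4085, 0.218]
eef_rot: [-3.121, -0.349, -0.002]
contact_force: [-0.8, 0.1, -0.2]
grip_width: 0.62
finger_force: 0.0
```

Emit:
move_arm([
  [0.2,0.08,-0.1,0],
  [0.35,0.15,-0.25,0],
  [0.435,0.19,-0.345,0],
  [0.435,0.19,-0.345,0],
  [0.435,0.19,-0.345,0],
])

```text
time: 1.1
position: [0.5339, -0.3732, 0.1491]
eef_rot: [-3.122, -0.345, 0.003]
contact_force: [0.3, -1.0, 0.7]
grip_width: 0.473
finger_force: 0.0
```

```bash
python3 - <<'E'
from h import *
np.set_printoptions(suppress=True,precision=4)
S=dict(np.load("scene0.npz"));T=dict(np.load("top0.npz"))
s=sense();print(s["position"],s["eef_rot"],s["contact_force"],s["time"])
c,w=np.cos(-.21),np.sin(-.21);X=np.array([c,w,0]);Y=np.array([-w,c,0]);Zl=-.5*X+.866*np.array([0,0,1]);Xl=.866*X+.5*np.array([0,0,1])
for n,d,roi in(("T",T,(135,238,185,280)),("S",S,(345,215,400,262))):
    P=cloud(d);m=np.zeros(P.shape[:2],bool);m[roi[1]:roi[3],roi[0]:roi[2]]=1
    m&=(P[...,2]>.05)&mask(d,(0,0,0),(180,255,255),roi)
    Q=P[m]; Q=Q[(np.abs(Q[:,:2]-[.455,.175]).max(1)<.04)&(Q[:,2]>.06)]
    print(n,len(Q)); a=Q@Zl;b=Q@Y;x=Q@Xl
    for k,v in(("z",a),("y",b),("x",x)):print(k,np.percentile(v,[1,5,25,50,75,95,99]))
print(Zl,Y,Xl)
E
```

```text
[ 0.5339 -0.3732  0.1491] [-3.1217 -0.3445  0.0026] [ 0.3218 -0.9751  0.6974] 1.1
T 615
z [-0.1666 -0.1647 -0.148  -0.1305 -0.1095 -0.1019 -0.101 ]
y [0.2374 0.2485 0.2551 0.2649 0.275  0.3012 0.3059]
x [0.3728 0.3751 0.3843 0.3873 0.3902 0.41   0.4127]
S 549
z [-0.169  -0.1669 -0.1456 -0.1325 -0.1185 -0.1069 -0.1057]
y [0.2508 0.2524 0.2615 0.2723 0.2798 0.3021 0.3058]
x [0.3753 0.3784 0.3864 0.3886 0.3907 0.4115 0.4147]
[-0.489   0.1042  0.866 ] [0.2085 0.978  0.    ] [ 0.847  -0.1805  0.5   ]
```

Emit:
move_arm([
  [0,0,-0.15,0],
  [0,0,-0.3,0],
  [0,0,-0.4,0],
  [0,0,-0.41,0],
  [0,0,-0.41,0],
])

```text
time: 1.6
position: [0.534, -0.3745, 0.0689]
eef_rot: [3.122, 0.341, 0.001]
contact_force: [-0.2, 0.4, 0.0]
grip_width: 0.474
finger_force: 0.0
```

Emit:
move_arm([
  [0,0,0,0],
  [0,0,0,0],
  [0,0,0,0],
  [0,0,0,0],
  [0,0,0,0],
], claw=-1, force=12)

```text
time: 2.1
position: [0.5352, -0.3749, 0.0684]
eef_rot: [3.119, 0.344, 0.002]
contact_force: [1.3, -4.8, 0.7]
grip_width: 0.12
finger_force: 12.0
```

```bash
python3 - <<'E'
from h import *
np.set_printoptions(suppress=True,precision=4)
S=dict(np.load("scene0.npz"));T=dict(np.load("top0.npz"))
c,w=np.cos(-.21),np.sin(-.21);X=np.array([c,w,0]);Y=np.array([-w,c,0]);Zl=-.5*X+.866*np.array([0,0,1]);Xl=.866*X+.5*np.array([0,0,1])
for n,d in(("T",T),("S",S)):
    P=cloud(d).reshape(-1,3);a=P@Zl;b=P@Y;x=P@Xl
    k=(a>-.125)&(a<-.107)&(np.abs(x-.388)<.004)&(np.abs(b-.265)<.04)&(P[:,2]>.05)
    print(n,k.sum(),np.percentile(b[k],[1,10,50,90,99]),np.percentile(a[k],[1,99]),np.median(x[k]))
s=sense();print(s["position"],s["contact_force"],s["grip_width"],s["finger_force"],s["time"])
# arc for bar: hinge & table of TCP offsets
f=.22;C=np.array([.5026,-.2316]);by=np.array([-np.sin(f),np.cos(f)])
def bar(t):
    y=.078-.230*np.cos(t)+.013*np.sin(t);z=.032+.230*np.sin(t)+.013*np.cos(t);return np.r_[C+by*y,z]
for t in np.arange(.1,1.42,.05):print(round(t,3),bar(t))
E
```

```text
T 121 [0.2505 0.2529 0.2656 0.2783 0.2965] [-0.1246 -0.1073] 0.3862202244535885
S 133 [0.2509 0.2537 0.2663 0.2802 0.2813] [-0.1244 -0.1071] 0.38718126308704115
[ 0.5352 -0.3749  0.0684] [ 1.2547 -4.8028  0.6703] 0.12041985459701088 12.000849097967148 2.1
0.1 [ 0.5352 -0.3775  0.0679]
0.15 [ 0.5348 -0.3755  0.0792]
0.2 [ 0.5342 -0.3729  0.0904]
0.25 [ 0.5335 -0.3698  0.1015]
0.3 [ 0.5327 -0.3662  0.1124]
0.35 [ 0.5318 -0.362   0.1231]
0.4 [ 0.5307 -0.3573  0.1335]
0.45 [ 0.5295 -0.3521  0.1437]
0.5 [ 0.5283 -0.3464  0.1537]
0.55 [ 0.5269 -0.3402  0.1633]
0.6 [ 0.5254 -0.3336  0.1726]
0.65 [ 0.5238 -0.3265  0.1815]
0.7 [ 0.5221 -0.319   0.1901]
0.75 [ 0.5204 -0.3111  0.1983]
0.8 [ 0.5185 -0.3028  0.206 ]
0.85 [ 0.5166 -0.2941  0.2134]
0.9 [ 0.5146 -0.2851  0.2202]
0.95 [ 0.5125 -0.2757  0.2266]
1.0 [ 0.5103 -0.2661  0.2326]
1.05 [ 0.5081 -0.2562  0.238 ]
1.1 [ 0.5058 -0.246   0.2429]
1.15 [ 0.5035 -0.2356  0.2472]
1.2 [ 0.5011 -0.225   0.2511]
1.25 [ 0.4987 -0.2142  0.2544]
1.3 [ 0.4963 -0.2033  0.2571]
1.35 [ 0.4938 -0.1923  0.2593]
1.4 [ 0.4913 -0.1811  0.2609]
```

Emit:
move_arm([
  [-0.005,0.025,0.09,0],
  [-0.0125,0.055,0.175,0],
  [-0.02,0.095,0.26,0],
  [-0.03,0.138,0.339,0],
  [-0.043,0.189,0.415,0],
])

```text
time: 2.6
position: [0.5269, -0.3382, 0.1521]
eef_rot: [3.117, 0.342, 0.004]
contact_force: [2.9, -7.1, -1.3]
grip_width: 0.128
finger_force: 12.0
```

Emit:
move_arm([
  [-0.0125,0.057,0.072,0],
  [-0.027,0.118,0.139,0],
  [-0.042,0.185,0.2,0],
  [-0.057,0.256,0.257,0],
  [-0.074,0.332,0.307,0],
])

```text
time: 3.1
position: [0.5125, -0.2733, 0.2155]
eef_rot: [3.112, 0.341, 0.007]
contact_force: [0.6, -10.4, 6.9]
grip_width: 0.12
finger_force: 12.0
```

Emit:
move_arm([
  [-0.018,0.079,0.044,0],
  [-0.036,0.162,0.081,0],
  [-0.056,0.247,0.111,0],
  [-0.075,0.334,0.134,0],
  [-0.09,0.4,0.147,0],
])

```text
time: 3.6
position: [0.4944, -0.1908, 0.2446]
eef_rot: [3.116, 0.342, 0.007]
contact_force: [0.6, -5.0, 7.3]
grip_width: 0.121
finger_force: 12.0
```

Emit:
move_arm([
  [0,0,0,0],
  [0,0,0,0],
  [0,0,0,0],
])

```text
time: 3.9
position: [0.4941, -0.1895, 0.2447]
eef_rot: [3.119, 0.344, 0.006]
contact_force: [-1.6, 0.8, 14.1]
grip_width: 0.122
finger_force: 12.0
```

```bash
python3 - <<'E'
from h import *
np.set_printoptions(suppress=True,precision=4)
s=sense();print(s["position"],s["q"],s["contact_force"],s["grip_width"],s["time"])
d=snapshot("top");m=mask(d,(0,120,60),(8,255,255),(200,150,480,290));P=cloud(d)[m];print(len(P),P.mean(0),np.percentile(P[:,2],[5,50,95]))
E
```

```text
[ 0.4941 -0.1895  0.2447] [-0.5769  0.201   1.5457 -0.0004  1.3894  0.7743] [-1.6354  0.8033 14.0521] 0.12218504919739873 3.9<stdin>:4: RuntimeWarning: Mean of empty slice.
  ret = um.true_divide(
Traceback (most recent call last):
IndexError: index -1 is out of bounds for axis 0 with size 0
```

Emit:
move_arm([
  [0,0,0,0],
  [0,0,0,0],
  [0,0,0,0],
  [0,0,0.02,0],
  [0,0,0.05,0],
], claw=-0.05)

```text
time: 4.45
position: [0.4929, -0.1888, 0.2512]
eef_rot: [-3.122, -0.343, 0.002]
contact_force: [0.3, -0.5, -0.4]
grip_width: 0.463
finger_force: 0.0
```

Emit:
move_arm([
  [0,0,0.15,0],
  [0,0,0.3,0],
  [0,0,0.45,0],
  [0,0,0.45,0],
], claw=-0.23)

```text
time: 4.85
position: [0.4948, -0.1899, 0.3464]
eef_rot: [3.117, 0.343, 0.01]
contact_force: [-0.1, 0.6, -0.1]
grip_width: 0.384
finger_force: 0.0
```

Emit:
move_arm([
  [-0.03,0.2,0,-0.1],
  [-0.06,0.42,0,-0.3],
  [-0.1,0.64,0,-0.41],
  [-0.13,0.84,-0.1,-0.41],
  [-0.15,0.92,-0.2,-0.41],
])

```text
time: 5.35
position: [0.4624, -0.0019, 0.3012]
eef_rot: [-3.141, -0.011, -0.002]
contact_force: [0.4, -0.2, -0.2]
grip_width: 0.385
finger_force: 0.0
```

Emit:
move_arm([
  [-0.03,0.2,-0.1,-0.15],
  [-0.06,0.42,-0.2,-0.3],
  [-0.1,0.64,-0.35,-0.41],
  [-0.146,0.92,-0.509,-0.41],
  [-0.146,0.92,-0.509,-0.41],
])

```text
time: 5.85
position: [0.4308, 0.1819, 0.1967]
eef_rot: [3.125, -0.326, -0.008]
contact_force: [1.0, -0.4, 0.0]
grip_width: 0.386
finger_force: 0.0
```

Emit:
move_arm([
  [0,0,0,0],
  [0,0,0,0],
  [0,0,0,0],
])

```text
time: 6.15
position: [0.4347, 0.1782, 0.2003]
eef_rot: [3.124, -0.331, 0.002]
contact_force: [0.5, -0.4, 0.1]
grip_width: 0.386
finger_force: 0.0
```

```bash
python3 - <<'E'
from h import *
np.set_printoptions(suppress=True,precision=4)
s=sense();print(s["position"],s["eef_rot"],s["q"],s["grip_width"],s["time"])
d=snapshot("scene");cv2.imwrite("pics/s1.png",d["pixels"])
d=snapshot("top");m=mask(d,(0,120,60),(8,255,255),(300,150,480,290));P=cloud(d)[m];print(len(P),np.median(P,0) if len(P) else 0)
E
```

```text
[0.4347 0.1782 0.2003] [ 3.124  -0.3311  0.002 ] [ 0.1512  0.127   1.7471 -0.0004  1.2663  1.9333] 0.38575331605168306 6.15
412 [ 0.4913 -0.1878  0.2662]
```

View pics/s1.png

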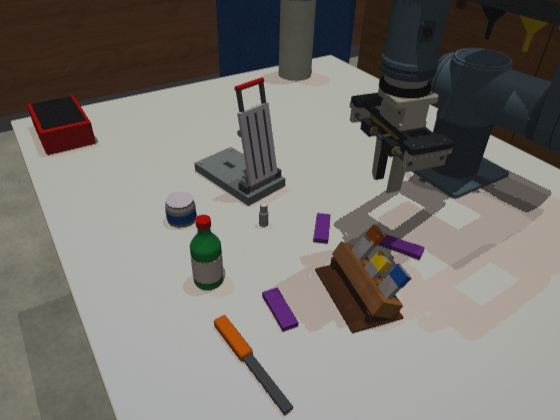

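The plate stands at about 1.36 rad, with the bar at (250,85), and the slot is clear at (230,165). The gripper is above the rack, lined up with the orange gauge at (370,240).

Emit:
move_arm([
  [0,0.005,-0.15,0],
  [0,0.005,-0.3,0],
  [0,0.005,-0.45,0],
  [0,0.005,-0.55,0],
  [0,0.005,-0.6,0],
])

```text
time: 6.75
position: [0.4335, 0.179, 0.0784]
eef_rot: [3.123, -0.332, -0.003]
contact_force: [0.1, -0.5, -0.7]
grip_width: 0.387
finger_force: 0.0
```

Emit:
move_arm([
  [0,0,-0.02,0],
  [0,0,-0.04,0],
  [0,0,-0.04,0],
])

```text
time: 7.05
position: [0.4346, 0.18, 0.0722]
eef_rot: [-3.124, 0.33, -0.002]
contact_force: [0.3, 0.6, 0.2]
grip_width: 0.383
finger_force: 0.0
```

Emit:
move_arm([
  [0,0,0,0],
  [0,0,0,0],
  [0,0,0,0],
  [0,0,0,0],
], claw=-1, force=15)

```text
time: 7.45
position: [0.4344, 0.1801, 0.0723]
eef_rot: [-3.124, 0.329, -0.002]
contact_force: [-0.8, -0.4, 4.7]
grip_width: 0.317
finger_force: 15.0
```

```bash
python3 - <<'E'
from h import *
np.set_printoptions(suppress=True,precision=4)
s=sense();print(s["position"],s["contact_force"],s["wrist_torque"],s["grip_width"],s["finger_force"],s["time"])
d=snapshot("scene");cv2.imwrite("pics/s2.png",cv2.resize(d["pixels"][170:340,290:460],None,fx=3,fy=3))
E
```

```text
[0.4344 0.1801 0.0723] [-0.8272 -0.4429  4.7359] [-0.1759  0.1445 -0.0495] 0.3171610053575465 14.961099475622177 7.45
```

View pics/s2.png

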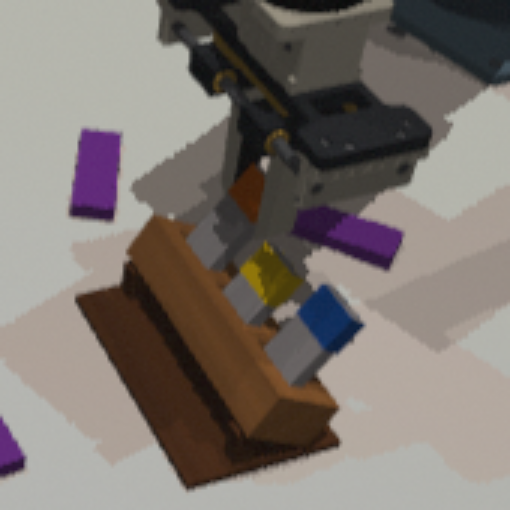

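The fingers hold the orange band (crop (250,195)) across its 30 mm width, and the yellow gauge is untouched. Next I draw it 20 mm along the lean.

Emit:
move_arm([
  [-0.01,0.002,0.017,0],
  [-0.02,0.004,0.035,0],
  [-0.03,0.006,0.052,0],
  [-0.04,0.008,0.069,0],
  [-0.049,0.01,0.087,0],
])

```text
time: 8.0
position: [0.4233, 0.1821, 0.0891]
eef_rot: [3.124, -0.329, -0.002]
contact_force: [-0.0, 0.4, -1.2]
grip_width: 0.323
finger_force: 14.9
```

Emit:
move_arm([
  [0,0,0,0],
  [0,0,0,0],
])

```text
time: 8.2
position: [0.4239, 0.1821, 0.0891]
eef_rot: [-3.124, 0.329, 0.0]
contact_force: [0.1, -0.5, -2.2]
grip_width: 0.32
finger_force: 14.9
```

Emit:
move_arm([
  [0.035,-0.007,0.018,0],
  [0.071,-0.015,0.032,0],
  [0.109,-0.023,0.043,0],
  [0.147,-0.031,0.049,0],
  [0.186,-0.04,0.051,0],
], force=12)

```text
time: 8.7
position: [0.4617, 0.174, 0.0994]
eef_rot: [-3.124, 0.33, 0.001]
contact_force: [-5.0, 1.7, 5.1]
grip_width: 0.32
finger_force: 12.0
```

Emit:
move_arm([
  [0,0,0,0],
  [0,0,0,0],
])

```text
time: 8.9
position: [0.4625, 0.1739, 0.0996]
eef_rot: [-3.124, 0.33, -0.003]
contact_force: [0.2, 0.2, 0.0]
grip_width: 0.32
finger_force: 12.0
```

```bash
python3 - <<'E'
from h import *
np.set_printoptions(suppress=True,precision=4)
s=sense();print(s["position"],s["contact_force"],s["wrist_torque"],s["grip_width"],s["finger_force"],s["time"])
d=snapshot("scene");cv2.imwrite("pics/s3.png",cv2.resize(d["pixels"][170:340,290:460],None,fx=3,fy=3))
E
```

```text
[0.4625 0.1739 0.0996] [0.1992 0.1527 0.0055] [ 0.0296 -0.0202 -0.0237] 0.31990936429013295 12.000073492527008 8.9
```

View pics/s3.png

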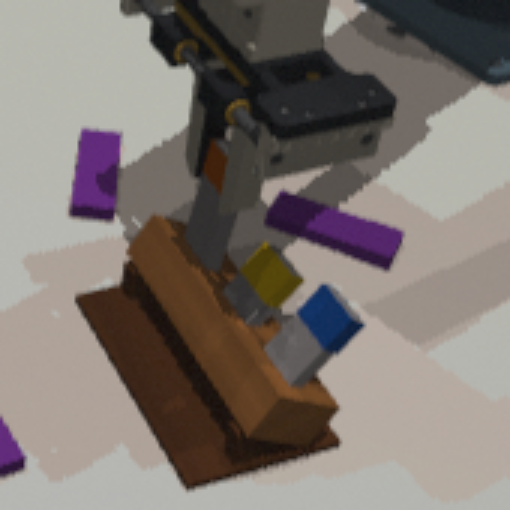

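The gauge now stands vertical in the fingers, from crop (215,165) to (208,260). Next I draw it clear of the pocket and carry it to a free patch of bench.

Emit:
move_arm([
  [-0.025,0.005,0.045,0],
  [-0.049,0.01,0.087,0],
  [-0.049,0.01,0.15,0],
  [-0.049,0.01,0.252,0],
  [-0.049,0.01,0.252,0],
], force=20)

```text
time: 9.45
position: [0.4528, 0.1766, 0.1525]
eef_rot: [-3.123, 0.329, -0.008]
contact_force: [-0.1, 0.2, -1.9]
grip_width: 0.321
finger_force: 20.0
```

Emit:
move_arm([
  [-0.04,-0.15,0,0.15],
  [-0.08,-0.35,0,0.35],
  [-0.13,-0.57,0,0.55],
  [-0.17,-0.78,0,0.75],
  [-0.21,-0.98,0,0.82],
])

```text
time: 9.95
position: [0.4083, -0.021, 0.1492]
eef_rot: [-3.122, -0.35, 0.0]
contact_force: [0.3, -0.9, -1.8]
grip_width: 0.324
finger_force: 20.0
```

Emit:
move_arm([
  [0,-0.08,0,0],
  [0,-0.1,0,0],
  [0,-0.1,-0.05,0],
  [0,-0.1,-0.1,0],
  [0,-0.1,-0.1,0],
])

```text
time: 10.45
position: [0.408, -0.0383, 0.1276]
eef_rot: [-3.12, -0.346, 0.006]
contact_force: [0.3, -0.1, -2.1]
grip_width: 0.322
finger_force: 20.0
```

```bash
python3 - <<'E'
from h import *
np.set_printoptions(suppress=True,precision=4)
s=sense();print(s["position"],s["eef_rot"],s["contact_force"],s["wrist_torque"],s["grip_width"],s["time"])
d=snapshot("scene");cv2.imwrite("pics/s4.png",cv2.resize(d["pixels"][120:320,200:400],None,fx=3,fy=3))
# gauge profile in base-oriented vertical frame
P=cloud(d).reshape(-1,3);p=s["position"]
f=.22;bx=np.array([np.cos(f),np.sin(f),0]);by=np.array([-np.sin(f),np.cos(f),0])
Q=P-p;k=(abs(Q@bx)<.03)&(abs(Q@by)<.0149)&(P[:,2]>.02)&(P[:,2]<p[2]+.0)
for z in np.arange(.03,.14,.01):
    j=k&(abs(P[:,2]-z)<.005)
    if j.sum():print(round(z,3),j.sum(),np.percentile((Q@bx)[j],[5,50,95]),np.percentile((Q@by)[j],[5,50,95]))
E
```

```text
[ 0.408  -0.0383  0.1276] [-3.1203 -0.3457  0.0058] [ 0.2634 -0.1482 -2.0582] [ 0.0677  0.0014 -0.0134] 0.32153625445203105 10.45
0.07 28 [0.0032 0.0121 0.0145] [-0.012   0.0036  0.0136]
0.08 61 [0.0032 0.0116 0.0136] [-0.0135  0.0033  0.0144]
0.09 49 [0.0036 0.0107 0.0126] [-0.0137  0.0029  0.0141]
0.1 55 [0.0005 0.0092 0.0114] [-0.012   0.004   0.0142]
0.11 57 [0.0011 0.0081 0.0097] [-0.0127  0.0027  0.014 ]
0.12 55 [-0.0008  0.0066  0.0087] [-0.0116  0.0024  0.0142]
0.13 9 [0.0057 0.0065 0.0083] [-0.0125 -0.0006  0.0101]
```

View pics/s4.png

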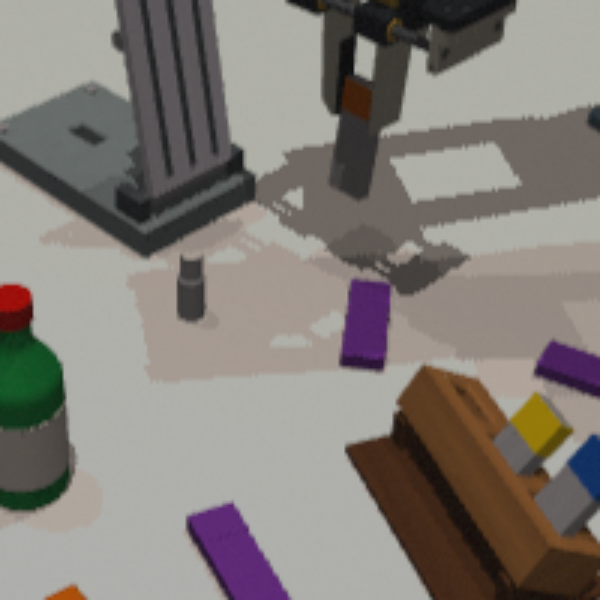

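The gauge hangs upright in this view, leaning by about 6°, with its foot at crop (350,190). I'll touch it down, drag it the last few degrees upright, then regrasp across the thickness.

Emit:
move_arm([
  [0,0,-0.1,0],
  [0,0,-0.2,0],
  [0,0,-0.27,0],
  [0,0,-0.31,0],
  [0,0,-0.32,0],
], force=10)

```text
time: 11.0
position: [0.4091, -0.0393, 0.065]
eef_rot: [-3.122, -0.345, 0.002]
contact_force: [-0.0, 0.6, -2.4]
grip_width: 0.32
finger_force: 10.0
```

Emit:
move_arm([
  [0,0,-0.005,0],
  [0,0,-0.01,0],
  [0,0,-0.015,0],
  [0,0,-0.02,0],
])

```text
time: 11.4
position: [0.4099, -0.0401, 0.062]
eef_rot: [3.122, 0.343, 0.001]
contact_force: [0.3, -0.0, -2.0]
grip_width: 0.323
finger_force: 10.0
```

Emit:
move_arm([
  [0,0,-0.005,0],
  [0,0,-0.01,0],
  [0,0,-0.015,0],
  [0,0,-0.02,0],
])

```text
time: 11.8
position: [0.4107, -0.0401, 0.0588]
eef_rot: [3.122, 0.343, 0.004]
contact_force: [-2.1, 3.1, 14.4]
grip_width: 0.322
finger_force: 10.0
```

Emit:
move_arm([
  [0.011,0.002,0.003,0],
  [0.022,0.005,0.004,0],
  [0.033,0.007,0.004,0],
  [0.044,0.01,0.004,0],
  [0.044,0.01,0.004,0],
])

```text
time: 12.3
position: [0.4188, -0.038, 0.0585]
eef_rot: [3.123, 0.344, 0.001]
contact_force: [0.9, 0.9, 3.5]
grip_width: 0.323
finger_force: 10.0
```

```bash
cat > prof.py <<'E'
from h import *
np.set_printoptions(suppress=True,precision=4)
s=sense();p=s["position"];print(p,s["contact_force"],s["grip_width"],s["time"])
d=snapshot("scene")
P=cloud(d).reshape(-1,3);f=.22;bx=np.array([np.cos(f),np.sin(f),0]);by=np.array([-np.sin(f),np.cos(f),0])
Q=P-[.4195,-.038,0];k=(abs(Q@bx)<.035)&(abs(Q@by)<.03)&(P[:,2]>.005)
for z in np.arange(.01,.1,.01):
    j=k&(abs(P[:,2]-z)<.005)
    if j.sum():print(round(z,3),j.sum(),np.percentile((Q@bx)[j],[5,50,95]),np.percentile((Q@by)[j],[5,50,95]))
E
python3 prof.py
```

```text
[ 0.4188 -0.038   0.0585] [0.8795 0.9207 3.5253] 0.3230787375115877 12.3
0.01 46 [-0.0063  0.0033  0.0114] [-0.0121  0.006   0.0247]
0.02 51 [-0.0048  0.0033  0.0055] [-0.0125  0.0051  0.0142]
0.03 43 [-0.0055  0.0032  0.0046] [-0.014   0.004   0.0137]
0.04 54 [-0.0059  0.003   0.0052] [-0.0133  0.0038  0.0147]
0.05 39 [-0.0027  0.0032  0.0054] [-0.0123  0.0018  0.0146]
0.06 55 [0.002  0.004  0.0101] [-0.0211 -0.0056  0.0182]
0.07 90 [-0.      0.0059  0.0119] [-0.0246 -0.0018  0.0288]
0.08 90 [-0.0011  0.0053  0.0121] [-0.0245  0.0017  0.0296]
0.09 108 [-0.0058  0.0042  0.0112] [-0.0264 -0.0055  0.0292]
```

The gauge is vertical to within a degree. Now I release, turn 90° and regrasp across the thickness.

Emit:
move_arm([
  [0,0,0,0],
  [0,0,0,0],
  [0,0,0,0],
], claw=0.0)

```text
time: 12.65
position: [0.4183, -0.038, 0.0583]
eef_rot: [-3.123, -0.343, 0.0]
contact_force: [1.2, 0.7, -0.1]
grip_width: 0.492
finger_force: 0.0
```

Emit:
move_arm([
  [0,0,0.05,0],
  [0,0,0.15,0],
  [0,0,0.3,0],
  [0,0,0.4,0],
])

```text
time: 13.05
position: [0.4189, -0.0381, 0.1407]
eef_rot: [3.122, 0.343, 0.003]
contact_force: [1.4, 0.0, 0.1]
grip_width: 0.499
finger_force: 0.0
```

Emit:
move_arm([
  [0,0,0,0.28],
  [0,0,0,0.56],
  [0,0,0,0.84],
  [0,0,0,1],
  [0,0,0,1],
])

```text
time: 13.55
position: [0.4184, -0.038, 0.1391]
eef_rot: [2.927, 1.141, 0.001]
contact_force: [-0.8, -0.8, -0.5]
grip_width: 0.496
finger_force: 0.0
```

Emit:
move_arm([
  [0,0,0,0.28],
  [0,0,0,0.56],
  [0,0,0,0.84],
  [0,0,0,1],
  [0,0,0,1],
])

```text
time: 14.05
position: [0.4184, -0.038, 0.1388]
eef_rot: [2.534, 1.857, 0.0]
contact_force: [0.6, 0.6, 0.3]
grip_width: 0.498
finger_force: 0.0
```

Emit:
move_arm([
  [0,0,0,0.28],
  [0,0,0,0.56],
  [0,0,0,0.84],
  [0,0,0,1],
  [0,0,0,1],
])

```text
time: 14.55
position: [0.4184, -0.038, 0.1387]
eef_rot: [1.969, 2.448, 0.0]
contact_force: [-0.2, 0.2, -0.3]
grip_width: 0.501
finger_force: 0.0
```

Emit:
move_arm([
  [0,0,0,0],
  [0,0,0,0],
])

```text
time: 14.75
position: [0.4184, -0.0379, 0.1386]
eef_rot: [1.969, 2.448, 0.0]
contact_force: [-0.3, -0.4, -0.5]
grip_width: 0.496
finger_force: 0.0
```

```bash
python3 prof.py; python3 - <<'E'
from rig import *
s=sense();print(s["eef_rot"],s["q"])
E
```

```text
[ 0.4184 -0.0379  0.1386] [-0.3272 -0.4325 -0.5039] 0.49595819924182194 14.75
0.01 44 [-0.0043  0.0035  0.0067] [-0.0113  0.0038  0.0152]
0.02 51 [-0.0057  0.0035  0.0058] [-0.0132  0.0056  0.015 ]
0.03 45 [-0.0043  0.0029  0.0051] [-0.0131  0.0046  0.0142]
0.04 47 [-0.0071  0.0032  0.0051] [-0.0142  0.0031  0.014 ]
0.05 52 [-0.0036  0.0032  0.0055] [-0.0119  0.0036  0.0151]
0.06 48 [-0.0049  0.0033  0.0065] [-0.0135  0.007   0.015 ]
0.07 49 [-0.0045  0.0033  0.0054] [-0.0134  0.0042  0.015 ]
0.08 60 [-0.0053  0.0033  0.0054] [-0.0156  0.0036  0.0146]
0.09 54 [-0.0078 -0.001   0.0045] [-0.0145 -0.0003  0.0144]
[1.96807453e+00 2.44859219e+00 5.12975290e-05] [-3.57425315e-01  1.00732627e-01  1.94416829e+00 -3.56065659e-06
  1.09657822e+00 -5.74164110e-01]
```

Emit:
move_arm([
  [0,0,-0.12,0],
  [0,0,-0.25,0],
  [0,0,-0.36,0],
  [0,0,-0.43,0],
  [0,0,-0.444,0],
])

```text
time: 15.3
position: [0.4171, -0.0375, 0.0482]
eef_rot: [-1.965, -2.447, 0.002]
contact_force: [-0.5, 0.2, 0.3]
grip_width: 0.501
finger_force: 0.0
```

Emit:
move_arm([
  [0,0,0,0],
  [0,0,0,0],
  [0,0,0,0],
  [0,0,0,0],
  [0,0,0,0],
], claw=-1, force=20)

```text
time: 15.8
position: [0.4186, -0.038, 0.0501]
eef_rot: [1.965, 2.45, 0.0]
contact_force: [1.5, 0.2, 3.1]
grip_width: 0.131
finger_force: 20.0
```

```bash
python3 prof.py; python3 - <<'E'
from h import *
# slot: dark region on base top in both views
np.set_printoptions(suppress=True,precision=4)
d=snapshot("top");P=plane(d,*np.meshgrid(np.arange(560.),np.arange(420.)),.024)
f=.22;C=np.array([.5026,-.2316]);bx=np.array([np.cos(f),np.sin(f)]);by=np.array([-np.sin(f),np.cos(f)])
for n in("top","scene"):
    d=snapshot(n);P=plane(d,*np.meshgrid(np.arange(560.),np.arange(420.)),.024)
    q=P[...,:2]-C;a=q@bx;b=q@by;g=d["pixels"].mean(-1);Z=cloud(d)[...,2]
    k=(abs(a)<.03)&(abs(b+.037)<.035)
    print(n,np.percentile(g[k],[2,10,50,90]),np.percentile(Z[k],[2,10,50,90]))
    for nm,m in(("g",k&(g<.75*np.median(g[k]))),("z",k&(Z<.019))):
        if m.sum()>5:print(nm,m.sum(),"a",a[m].mean(),np.percentile(a[m],[2,98]),"b",b[m].mean(),np.percentile(b[m],[2,98]))
    H=cloud(d).reshape(-1,3);q2=H[:,:2]-C;m=(abs(H[:,2]-.024)<.003)&(abs(q2).max(1)<.16)
    r=cv2.minAreaRect((H[m][:,:2]*1000).astype(np.float32));print(m.sum(),r)
E
```

```text
[ 0.4186 -0.038   0.0501] [1.5415 0.2004 3.0704] 0.13076913330081624 15.8
0.01 52 [-0.0019  0.0068  0.0092] [-0.0133  0.0058  0.0149]
0.02 44 [-0.0034  0.0065  0.0093] [-0.0137  0.0057  0.0142]
0.03 51 [0.0009 0.0066 0.009 ] [-0.013   0.0031  0.0154]
0.04 48 [-0.0013  0.0061  0.0088] [-0.0131  0.0045  0.0149]
0.05 25 [-0.0111  0.0053  0.0134] [0.0064 0.0102 0.0142]
0.06 52 [-0.0138  0.0105  0.0214] [-0.0053  0.008   0.0148]
0.07 66 [-0.0159  0.01    0.0234] [-0.0056  0.0085  0.0152]
0.08 70 [-0.0149  0.009   0.0237] [-0.005   0.0082  0.0148]
0.09 88 [-0.0161  0.006   0.0246] [-0.0057  0.007   0.0117]
top [ 53.3333  63.3333  99.     101.3333] [0.0095 0.0232 0.0258 0.2664]
g 258 a -0.0015339502907142667 [-0.0292  0.0285] b -0.030831718491325898 [-0.0523 -0.0094]
z 50 a -0.0002737304726123501 [-0.0073  0.0068] b -0.04408502346408016 [-0.0515 -0.0206]
2650 ((559.3921508789062, -219.38040161132812), (236.9153594970703, 206.19387817382812), 12.141280174255371)
scene [ 47.6733  71.4333 107.     108.3333] [0.0096 0.0197 0.0232 0.0248]
g 44 a 0.0009632233310627156 [-0.0284  0.0107] b -0.03468054957545235 [-0.052 -0.005]
z 29 a 0.007161510030355387 [0.0009 0.013 ] b -0.033185613168734494 [-0.0477 -0.02  ]
1501 ((506.7954406738281, -231.8924560546875), (123.410888671875, 209.19180297851562), 12.547646522521973)
```

The gauge is held upright across its 12 mm thickness, with the tool yaw at 12.5° matching the base. I'll carry it over the top of the raised plate to hover above the slot.

Emit:
move_arm([
  [0,0,0.1,0],
  [0,0,0.3,0],
  [0,0,0.55,0],
  [0,0,0.8,0],
  [0,0,1,0],
])

```text
time: 16.5
position: [0.4183, -0.0379, 0.2521]
eef_rot: [1.964, 2.45, 0.001]
contact_force: [1.3, -0.4, -2.4]
grip_width: 0.126
finger_force: 20.0
```

Emit:
move_arm([
  [0,0,0.2,0],
  [0,0,0.4,0],
  [0,0,0.55,0],
  [0,0,0.55,0],
  [0,0,0.55,0],
])

```text
time: 17.0
position: [0.4181, -0.0379, 0.3588]
eef_rot: [-1.965, -2.451, 0.0]
contact_force: [-0.2, -0.6, -2.2]
grip_width: 0.131
finger_force: 20.0
```

Emit:
move_arm([
  [0.05,-0.13,0,0],
  [0.11,-0.28,0,0],
  [0.17,-0.43,0,0],
  [0.231,-0.573,0,0],
])

```text
time: 17.4
position: [0.4639, -0.1532, 0.3568]
eef_rot: [-1.962, -2.447, 0.001]
contact_force: [0.8, 0.4, -1.9]
grip_width: 0.129
finger_force: 20.0
```

Emit:
move_arm([
  [0.06,-0.15,0,0],
  [0.12,-0.3,0,0],
  [0.18,-0.45,0,0],
  [0.231,-0.573,0,0],
  [0.231,-0.573,0,0],
])

```text
time: 17.9
position: [0.5106, -0.2697, 0.355]
eef_rot: [-1.965, -2.443, 0.001]
contact_force: [-0.3, 0.4, -2.6]
grip_width: 0.126
finger_force: 20.0
```

Emit:
move_arm([
  [0,0,0,0],
  [0,0,0,0],
  [0,0,0,0],
])

```text
time: 18.2
position: [0.5104, -0.266, 0.3594]
eef_rot: [-1.964, -2.451, -0.0]
contact_force: [0.7, 0.3, -2.3]
grip_width: 0.129
finger_force: 20.0
```

```bash
python3 - <<'E'
from h import *
np.set_printoptions(suppress=True,precision=4)
s=sense();p=s["position"];print(p,s["eef_rot"],s["q"],s["contact_force"],s["grip_width"],s["time"])
f=.22;C=np.array([.503,-.2316]);bx=np.array([np.cos(f),np.sin(f)]);by=np.array([-np.sin(f),np.cos(f)])
for n in("scene","top"):
    d=snapshot(n);P=cloud(d).reshape(-1,3);q=P[:,:2]-C;a=q@bx;b=q@by
    print(n)
    for z in np.arange(.36,.85,.03):
        k=(abs(P[:,2]-z)<.015)&(abs(a)<.15)&(b>-.3)&(b<.16)&(d["z_map"].ravel()>0)
        if k.sum()>5:
            near=k&(abs(a)<.045)
            print(round(z,2),"z-TCP",round(z-p[2],2),k.sum(),"bmax all",np.percentile(b[k],98),"bmax |a|<45:",np.percentile(b[near],98) if near.sum()>3 else None)
    if n=="scene":cv2.imwrite("pics/s5.png",d["pixels"])
    # gauge in hand position (scene)
    k=(P[:,2]>p[2]-.045)&(P[:,2]<p[2]-.008)&(abs((P[:,:2]-p[:2])@bx)<.03)&(abs((P[:,:2]-p[:2])@by)<.03)
    if k.sum()>20:
        r=(P[k][:,:2]-p[:2]);print("gauge rel bx",np.percentile(r@bx,[5,50,95]),"by",np.percentile(r@by,[5,50,95]),k.sum())
A=[];B=[]
E
```

```text
[ 0.5104 -0.266   0.3594] [-1.9636 -2.4514 -0.0003] [-0.6743  0.2556  1.2037  0.0002  1.683  -0.8943] [ 0.7256  0.2606 -2.2888] 0.12887658951581668 18.2
scene
0.36 z-TCP 0.0 220 bmax all -0.019134268090091236 bmax |a|<45: -0.019134268090091236
0.39 z-TCP 0.03 346 bmax all -0.019428368025317347 bmax |a|<45: -0.019428368025317347
0.42 z-TCP 0.06 119 bmax all -0.025044786676431195 bmax |a|<45: -0.025044786676431195
gauge rel bx [-0.0015  0.0074  0.0097] by [-0.0134  0.0069  0.0151] 229
top
0.36 z-TCP 0.0 263 bmax all -0.018647659123322145 bmax |a|<45: -0.018647659123322145
0.39 z-TCP 0.03 748 bmax all -0.018804446482214087 bmax |a|<45: -0.018804446482214087
0.42 z-TCP 0.06 80 bmax all -0.02481968710543017 bmax |a|<45: -0.02481968710543017
0.45 z-TCP 0.09 2111 bmax all 0.0017482808647286759 bmax |a|<45: 0.001851638955931536
0.48 z-TCP 0.12 7569 bmax all 0.0011286803722271991 bmax |a|<45: 0.0012356500835071433
0.51 z-TCP 0.15 835 bmax all -0.009970088147484466 bmax |a|<45: -0.009970088147484466
0.54 z-TCP 0.18 1421 bmax all 0.0030371231953701455 bmax |a|<45: 0.0030371231953701455
0.66 z-TCP 0.3 1513 bmax all 0.15719837400621314 bmax |a|<45: 0.11479567361185128
0.69 z-TCP 0.33 7126 bmax all 0.15941587140739732 bmax |a|<45: 0.11469288169627127
0.72 z-TCP 0.36 1794 bmax all 0.1598675515589485 bmax |a|<45: None
gauge rel bx [-0.0068 -0.002   0.0042] by [0.0008 0.0156 0.0165] 165
```

View pics/s5.png

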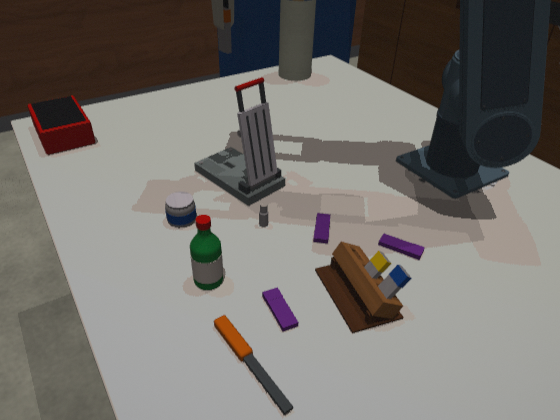

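The gripper hovers with the gauge above the base at (228,15). The plate is still up and the rest of the scene is undisturbed. The gauge in hand gives me each camera's bias, so I correct the slot target by about 1.5 mm and go down.

Emit:
move_arm([
  [0.007,-0.007,-0.15,0],
  [0.007,-0.007,-0.35,0],
  [0.007,-0.007,-0.55,0],
  [0.007,-0.007,-0.75,0],
  [0.007,-0.007,-0.9,0],
])

```text
time: 18.8
position: [0.5113, -0.2673, 0.1776]
eef_rot: [-1.963, -2.45, -0.0]
contact_force: [-0.3, 0.1, -2.7]
grip_width: 0.13
finger_force: 20.0
```

Emit:
move_arm([
  [0,0,-0.1,0],
  [0,0,-0.2,0],
  [0,0,-0.3,0],
  [0,0,-0.35,0],
  [0,0,-0.35,0],
])

```text
time: 19.3
position: [0.5114, -0.2676, 0.1086]
eef_rot: [-1.963, -2.449, -0.0]
contact_force: [0.5, -0.5, -0.5]
grip_width: 0.128
finger_force: 20.0
```

Emit:
move_arm([
  [0,0,0,0],
  [0,0,0,0],
  [0,0,0,0],
])

```text
time: 19.6
position: [0.5127, -0.269, 0.1108]
eef_rot: [1.964, 2.449, -0.0]
contact_force: [0.0, 0.3, -1.8]
grip_width: 0.125
finger_force: 20.0
```

```bash
python3 - <<'E'
from h import *
np.set_printoptions(suppress=True,precision=4)
s=sense();p=s["position"];print(p,s["eef_rot"],s["contact_force"],s["time"])
f=.22;C=np.array([.5026,-.2316]);bx=np.array([np.cos(f),np.sin(f)]);by=np.array([-np.sin(f),np.cos(f)])
d=snapshot("scene");P=cloud(d).reshape(-1,3);r=P[:,:2]-p[:2]
k=(P[:,2]>.06)&(P[:,2]<.092)&(abs(r@bx)<.03)&(abs(r@by)<.03)
print(k.sum(),np.percentile(r[k]@bx,[5,50,95]),np.percentile(r[k]@by,[5,50,95]))
cv2.imwrite("pics/s6.png",cv2.resize(d["pixels"][60:210,160:310],None,fx=4,fy=4))
E
```

```text
[ 0.5127 -0.269   0.1108] [ 1.9639  2.4493 -0.    ] [ 0.0301  0.3482 -1.7672] 19.6
127 [-0.0012  0.0076  0.0102] [-0.0138  0.0072  0.0157]
```

View pics/s6.png

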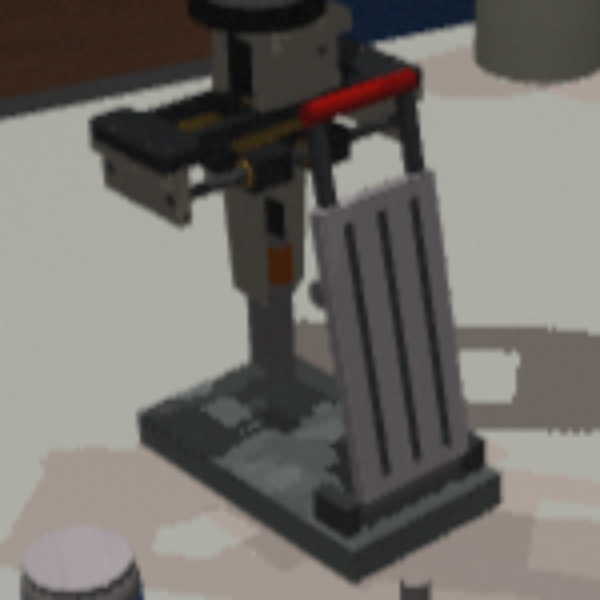

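The gauge hangs straight above the base at crop (270,330), and the gripper is well clear of the plate and bar. I lower it slowly into the slot and watch the force.

Emit:
move_arm([
  [0,0.002,-0.04,0],
  [0,0.002,-0.08,0],
  [0,0.002,-0.12,0],
  [0,0.002,-0.15,0],
  [0,0.002,-0.16,0],
])

```text
time: 20.15
position: [0.5115, -0.2677, 0.0763]
eef_rot: [-1.964, -2.449, 0.0]
contact_force: [0.5, -0.3, -1.7]
grip_width: 0.131
finger_force: 20.0
```

Emit:
move_arm([
  [0,0,-0.01,0],
  [0,0,-0.02,0],
  [0,0,-0.03,0],
  [0,0,-0.03,0],
])

```text
time: 20.55
position: [0.5121, -0.2681, 0.0715]
eef_rot: [-1.965, -2.451, 0.0]
contact_force: [0.5, 0.3, -1.9]
grip_width: 0.131
finger_force: 20.0
```

Emit:
move_arm([
  [0,0,-0.01,0],
  [0,0,-0.02,0],
  [0,0,-0.03,0],
  [0,0,-0.03,0],
])

```text
time: 20.95
position: [0.5119, -0.268, 0.0653]
eef_rot: [-1.965, -2.451, 0.0]
contact_force: [-0.2, 0.3, -2.1]
grip_width: 0.129
finger_force: 20.0
```

Emit:
move_arm([
  [0,0,-0.01,0],
  [0,0,-0.02,0],
  [0,0,-0.025,0],
  [0,0,-0.025,0],
])

```text
time: 21.35
position: [0.512, -0.268, 0.0604]
eef_rot: [-1.965, -2.451, -0.0]
contact_force: [0.4, -0.1, -1.9]
grip_width: 0.127
finger_force: 20.0
```

Emit:
move_arm([
  [0,0,-0.005,0],
  [0,0,-0.01,0],
  [0,0,-0.015,0],
  [0,0,-0.018,0],
])

```text
time: 21.75
position: [0.5122, -0.2682, 0.0581]
eef_rot: [1.965, 2.451, -0.0]
contact_force: [-3.3, 1.2, 10.0]
grip_width: 0.131
finger_force: 20.0
```

Emit:
move_arm([
  [0,0,0,0],
  [0,0,0,0],
  [0,0,0,0],
], claw=-0.4)

```text
time: 22.05
position: [0.5123, -0.2683, 0.0571]
eef_rot: [1.965, 2.451, 0.0]
contact_force: [-0.2, 0.5, -0.4]
grip_width: 0.29
finger_force: 0.0
```

Emit:
move_arm([
  [0,0,0.1,0],
  [0,0,0.3,0],
  [0,0,0.55,0],
  [0,0,0.8,0],
  [0,0,1,0],
])

```text
time: 22.55
position: [0.5125, -0.2684, 0.2602]
eef_rot: [1.963, 2.449, 0.0]
contact_force: [0.3, 0.5, -0.1]
grip_width: 0.302
finger_force: 0.0
```

Emit:
move_arm([
  [0,0,0.2,0],
  [0,0,0.4,0],
  [0,0,0.5,0],
  [0,0,0.5,0],
  [0,0,0.5,0],
])

```text
time: 23.05
position: [0.512, -0.2681, 0.3562]
eef_rot: [-1.965, -2.45, 0.0]
contact_force: [-0.3, 0.1, -1.1]
grip_width: 0.298
finger_force: 0.0
```

```bash
python3 - <<'E'
from h import *
np.set_printoptions(suppress=True,precision=4)
s=sense();print(s["position"],s["q"],s["time"])
f=.22;C=np.array([.5026,-.2316]);bx=np.array([np.cos(f),np.sin(f)]);by=np.array([-np.sin(f),np.cos(f)])
for n in("scene","top"):
    d=snapshot(n);P=cloud(d).reshape(-1,3);r=P[:,:2]-C;a=r@bx;b=r@by+.037
    for z in(.035,.05,.065,.08,.093):
        k=(abs(P[:,2]-z)<.006)&(abs(a)<.025)&(abs(b)<.025)
        if k.sum()>4:print(n,z,k.sum(),np.percentile(a[k],[5,50,95]),np.percentile(b[k],[5,50,95]))
    m=mask(d,(0,120,60),(8,255,255),(180,60,480,290));m&=cloud(d)[...,2]>.2;print("bar",m.sum(),np.median(cloud(d)[m],0))
E
```

```text
[ 0.512  -0.2681  0.3562] [-0.6753  0.2604  1.2051 -0.      1.6768 -0.8943] 23.05
scene 0.035 44 [0.0002 0.0092 0.0115] [-0.0139  0.0037  0.0147]
scene 0.05 47 [0.0001 0.009  0.0121] [-0.0158  0.0053  0.0148]
scene 0.065 45 [0.0009 0.0096 0.011 ] [-0.0132  0.0088  0.0146]
scene 0.08 55 [-0.      0.0095  0.0113] [-0.0152  0.0057  0.014 ]
scene 0.093 66 [-0.0016  0.0067  0.0106] [-0.0148  0.0005  0.0139]
bar 125 [ 0.4999 -0.1859  0.263 ]
top 0.08 10 [-0.0057 -0.0002  0.0058] [-0.0028  0.0153  0.0157]
top 0.093 125 [-0.0053  0.0001  0.006 ] [-0.013   0.0025  0.0157]
bar 412 [ 0.4915 -0.1876  0.2661]
```

The gauge is seated upright, with its top at z ≈ 0.096 as expected for foot z 0.008 plus 88 mm. Next is the bar.

Emit:
move_arm([
  [0,0,0,-0.28],
  [0,0,0,-0.56],
  [0,0,0,-0.84],
  [0,0,0,-1],
  [0,0,0,-1],
], claw=-0.05, force=12)

```text
time: 23.65
position: [0.5117, -0.2678, 0.355]
eef_rot: [-2.53, -1.856, 0.002]
contact_force: [-0.5, -0.1, 0.9]
grip_width: 0.48
finger_force: 0.0
```

Emit:
move_arm([
  [0,0,0,-0.28],
  [0,0,0,-0.56],
  [0,0,0,-0.84],
  [0,0,0,-1],
  [0,0,0,-1],
])

```text
time: 24.15
position: [0.5119, -0.268, 0.3558]
eef_rot: [-2.925, -1.142, 0.002]
contact_force: [-0.1, -0.2, -0.1]
grip_width: 0.477
finger_force: 0.0
```

Emit:
move_arm([
  [-0.02,0.1,0,-0.28],
  [-0.05,0.2,0,-0.56],
  [-0.08,0.3,0,-0.84],
  [-0.093,0.39,0,-1],
  [-0.093,0.39,0,-1],
])

```text
time: 24.65
position: [0.4931, -0.1883, 0.357]
eef_rot: [-3.121, -0.351, 0.0]
contact_force: [0.7, 0.3, -0.0]
grip_width: 0.48
finger_force: 0.0
```

Emit:
move_arm([
  [0,0,-0.15,0],
  [0,0,-0.3,0],
  [0,0,-0.45,0],
  [0,0,-0.55,0],
  [0,0,-0.58,0],
])

```text
time: 25.15
position: [0.4923, -0.1902, 0.238]
eef_rot: [-3.119, -0.35, 0.007]
contact_force: [-0.1, 0.3, 0.4]
grip_width: 0.473
finger_force: 0.0
```

Emit:
move_arm([
  [0,0,0,0],
  [0,0,0,0],
  [0,0,0,0],
  [0,0,0,0],
  [0,0,0,0],
], claw=-1)

```text
time: 25.65
position: [0.4939, -0.1902, 0.2419]
eef_rot: [3.122, 0.344, 0.002]
contact_force: [0.0, 1.4, 2.4]
grip_width: 0.126
finger_force: 12.0
```

Emit:
move_arm([
  [0.015,-0.067,-0.0125,0],
  [0.03,-0.132,-0.03,0],
  [0.044,-0.196,-0.05,0],
  [0.058,-0.259,-0.075,0],
  [0.072,-0.321,-0.103,0],
])

```text
time: 26.15
position: [0.5083, -0.2556, 0.2197]
eef_rot: [-3.122, -0.343, -0.0]
contact_force: [0.8, 2.9, 2.8]
grip_width: 0.121
finger_force: 12.0
```

Emit:
move_arm([
  [0.0135,-0.06,-0.032,0],
  [0.0265,-0.117,-0.068,0],
  [0.039,-0.173,-0.108,0],
  [0.051,-0.226,-0.15,0],
  [0.062,-0.277,-0.196,0],
])

```text
time: 26.65
position: [0.5202, -0.3107, 0.1803]
eef_rot: [-3.123, -0.343, 0.001]
contact_force: [-0.3, 1.7, 1.8]
grip_width: 0.124
finger_force: 12.0
```

Emit:
move_arm([
  [0.0055,-0.024,-0.025,0],
  [0.0105,-0.048,-0.049,0],
  [0.0155,-0.07,-0.075,0],
  [0.0205,-0.092,-0.101,0],
  [0.024,-0.1065,-0.1185,0],
])

```text
time: 27.15
position: [0.5249, -0.3312, 0.157]
eef_rot: [-3.122, -0.344, 0.001]
contact_force: [-2.1, 1.3, 2.1]
grip_width: 0.122
finger_force: 12.0
```

Emit:
move_arm([
  [0,0,0,0],
  [0,0,0,0],
])

```text
time: 27.35
position: [0.5249, -0.3314, 0.1568]
eef_rot: [3.123, 0.343, -0.001]
contact_force: [-0.4, -1.8, -4.4]
grip_width: 0.124
finger_force: 12.0
```

Emit:
move_arm([
  [0.001,-0.005,-0.006,0],
  [0.002,-0.009,-0.012,0],
  [0.003,-0.014,-0.018,0],
  [0.004,-0.018,-0.024,0],
  [0.005,-0.022,-0.03,0],
])

```text
time: 27.85
position: [0.5259, -0.3354, 0.1516]
eef_rot: [-3.123, -0.344, 0.001]
contact_force: [-4.7, 1.1, 0.7]
grip_width: 0.123
finger_force: 12.0
```

Emit:
move_arm([
  [0,0,0,0],
  [0,0,0,0],
])

```text
time: 28.05
position: [0.5259, -0.3356, 0.1513]
eef_rot: [-3.123, -0.343, 0.001]
contact_force: [-4.2, 0.7, -1.3]
grip_width: 0.12
finger_force: 12.0
```

```bash
python3 - <<'E'
from h import *
np.set_printoptions(suppress=True,precision=4)
s=sense();print(s["position"],s["contact_force"],s["time"])
f=.22;C=np.array([.503,-.2316]);bx=np.array([np.cos(f),np.sin(f)]);by=np.array([-np.sin(f),np.cos(f)])
for n in("scene","top"):
    d=snapshot(n);P=cloud(d).reshape(-1,3);r=P[:,:2]-C;a=r@bx;b=r@by-.078
    k=(abs(a)<.045)&(-b>.02)&(-b<.12)&(P[:,2]>.07)&(P[:,2]<.14)
    if k.sum()>30:
        c=np.polyfit(-b[k],P[k,2],1)
        e=P[k,2]-np.polyval(c,-b[k]);g=abs(e)<.006;c=np.polyfit(-b[k][g],P[k,2][g],1);print(n,k.sum(),g.sum(),"theta",np.arctan(c[0]),"offset",c[1])
E
```

```text
[ 0.5259 -0.3356  0.1513] [-4.1727  0.6745 -1.266 ] 28.05
scene 1386 1337 theta 0.5884956856647632 offset 0.05210525707156289
top 3066 3065 theta 0.5907088108494842 offset 0.055262098361126895
```

Emit:
move_arm([
  [0,-0.002,-0.003,0],
  [0.001,-0.004,-0.006,0],
  [0.001,-0.004,-0.006,0],
])

```text
time: 28.45
position: [0.5261, -0.3363, 0.1504]
eef_rot: [-3.123, -0.344, 0.001]
contact_force: [-5.6, 0.1, -0.1]
grip_width: 0.125
finger_force: 12.0
```

Emit:
move_arm([
  [0,-0.002,-0.003,0],
  [0.001,-0.004,-0.006,0],
  [0.001,-0.004,-0.006,0],
])

```text
time: 28.75
position: [0.5263, -0.3367, 0.1498]
eef_rot: [-3.122, -0.344, 0.0]
contact_force: [-6.3, 3.7, 4.3]
grip_width: 0.125
finger_force: 12.0
```

Emit:
move_arm([
  [0,-0.002,-0.003,0],
  [0.001,-0.004,-0.006,0],
  [0.001,-0.004,-0.006,0],
])

```text
time: 29.05
position: [0.5264, -0.3368, 0.1495]
eef_rot: [-3.122, -0.344, 0.0]
contact_force: [-8.1, 6.3, 9.3]
grip_width: 0.125
finger_force: 12.0
```

Emit:
move_arm([
  [0,-0.002,-0.003,0],
  [0.001,-0.004,-0.006,0],
  [0.001,-0.004,-0.006,0],
])

```text
time: 29.35
position: [0.5267, -0.337, 0.149]
eef_rot: [-3.121, -0.344, -0.0]
contact_force: [-8.8, 8.5, 15.0]
grip_width: 0.126
finger_force: 12.0
```

The upward force is climbing steadily to 15 N with almost no motion, so the roller is on the gauge. I release and retreat.

Emit:
move_arm([
  [0,0,0,0],
  [0,0,0,0],
  [0,0,0,0],
  [0,0,0,0],
], claw=-0.05)

```text
time: 29.75
position: [0.5274, -0.339, 0.1467]
eef_rot: [3.122, 0.343, 0.001]
contact_force: [0.2, 0.2, -0.7]
grip_width: 0.419
finger_force: 0.0
```

Emit:
move_arm([
  [0,0,0.1,0],
  [0,0,0.25,0],
  [0,0,0.45,0],
  [0,0,0.65,0],
  [0,0,0.75,0],
])

```text
time: 30.25
position: [0.5281, -0.3397, 0.3009]
eef_rot: [3.118, 0.343, 0.007]
contact_force: [1.3, -0.3, -0.1]
grip_width: 0.474
finger_force: 0.0
```

Emit:
move_arm([
  [-0.1,-0.2,0,0],
  [-0.2,-0.4,0,0],
  [-0.3,-0.6,0,0],
  [-0.3,-0.6,0,0],
  [-0.3,-0.6,0,0],
])

```text
time: 30.75
position: [0.4664, -0.4596, 0.296]
eef_rot: [-3.122, -0.34, -0.0]
contact_force: [0.3, -0.3, -0.5]
grip_width: 0.475
finger_force: 0.0
```

```bash
python3 - <<'E'
from h import *
np.set_printoptions(suppress=True,precision=4)
s=sense();print(s["position"],s["contact_force"],s["time"])
f=.22;C=np.array([.503,-.2316]);bx=np.array([np.cos(f),np.sin(f)]);by=np.array([-np.sin(f),np.cos(f)])
for n in("scene","top"):
    d=snapshot(n);P=cloud(d).reshape(-1,3);r=P[:,:2]-C;a=r@bx;b=r@by-.078
    k=(abs(a)<.045)&(-b>.02)&(-b<.12)&(P[:,2]>.07)&(P[:,2]<.14)
    c=np.polyfit(-b[k],P[k,2],1)
    e=P[k,2]-np.polyval(c,-b[k]);g=abs(e)<.006;c=np.polyfit(-b[k][g],P[k,2][g],1);print(n,k.sum(),g.sum(),"theta",np.arctan(c[0]),"offset",c[1])
    m=mask(d,(0,120,60),(8,255,255),(180,60,480,290));Q=cloud(d)[m];Q=Q[(Q[:,2]>.12)&(Q[:,1]<-.25)];print("bar",len(Q),np.median(Q,0))
    if n=="scene":cv2.imwrite("pics/s7.png",d["pixels"])
E
```

```text
[ 0.4664 -0.4596  0.296 ] [ 0.2711 -0.3275 -0.5492] 30.75
scene 1368 1323 theta 0.5820385487275603 offset 0.051934235840258844
bar 94 [ 0.5326 -0.3325  0.1732]
top 3035 3035 theta 0.5831002934293891 offset 0.05513711609996375
bar 278 [ 0.5251 -0.3336  0.1759]
```

View pics/s7.png

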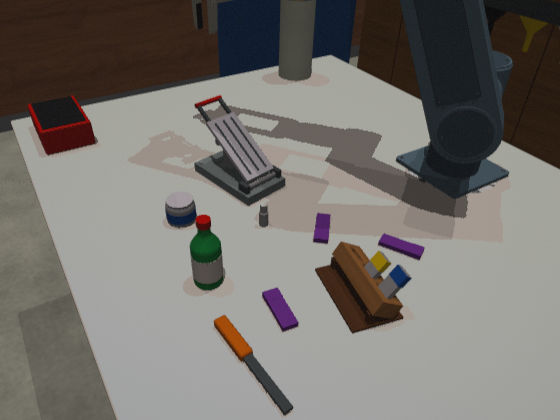

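The last view shows the plate resting at about 0.583 rad (0.587 expected), with the bar at (210,101). Blue and yellow are still in the rack at (398,280) and (378,264), and nothing else has moved.

```bash
python3 -c "
from rig import *
print(hand_in())"
```

```text
the job is handed in; nothing more can be done
None
```

The job is handed in: the angle table rests by its roller on the orange gauge, which stands upright in the slot, at about 0.583 rad measured against 0.587 expected, and the blue and yellow gauges and the bystanders look undisturbed in the last view.

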